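# Seat the thimbles on their block

### The job

Three thimbles stand raised on the sliding posts of the wooden block in the vise. With the closed fingertips, press lightly on top of each one until its rim sits down on the black ring below it: first the small brass thimble, then the large brass one, and the chipped porcelain one last. Press only, do not pinch or lift the thimbles, do not touch one before its turn, and leave the canister, gift box and screwdriver where they are.

Things in the scene. Friction and masses are not known exactly. Their poses are not given: they have to be found in the camera images.
- vise: Small dark iron bench vise fixed to the steel cart, gripping a wooden block 46 x 186 x 48 mm (x, y, z of this body), its top 115 mm above the cart. Origin: on the cart top under the block's centre; z up, y along the block, -x towards the screw and cross bar (reach 140 mm, up to 75 mm high). Jaw tops at 100 mm. Three posts stand in the block, a thimble on each; which is on which varies.
- ring_mid (a point): Centre of the top of the black rubber ring (34 mm across) round the middle post, 118 mm above the cart. Each wooden post is 10 mm thick, slides down stiffly (about 3 N, a little more when fast) and stays where left. When a rim meets a ring the ring gives springily, 1 N at first and 1 N more per mm, at most 6 mm; released, it comes back up with the thimble to 118 mm.
- ring_left (a point): The same on the post 60 mm along the vise's +y.
- ring_right (a point): The same on the post 60 mm along the vise's -y.
- small_brass: Small brass thimble: 20 mm tall, 18 mm across the mouth, flat top 15 mm across. Loose, mouth down over a post. Origin: centre of its open lower rim; z up, yaw arbitrary. At the start the rim is 12 mm above the black rubber ring; pressed home it rests on the ring (origin 118 mm above the cart). Its flat top is 20 mm above the origin.
- large_brass: Large brass thimble: 26 mm tall, 27 mm across the mouth, flat top 21 mm across. Loose, mouth down over a post. Origin: centre of its open lower rim; z up, yaw arbitrary. At the start the rim is 9 mm above the black rubber ring; pressed home it rests on the ring (origin 118 mm above the cart). Its flat top is 26 mm above the origin.
- porcelain: White porcelain thimble with a small chip in its rim: 34 mm tall, 25 mm across the mouth, flat top 17 mm across; fragile. Loose, mouth down over a post. Origin: centre of its open lower rim; z up, yaw arbitrary. At the start the rim is 11 mm above the black rubber ring; pressed home it rests on the ring (origin 118 mm above the cart). Its flat top is 34 mm above the origin.
- small_brass_top (a point): Centre of the flat top of the small brass thimble, the spot to press.
- large_brass_top (a point): Centre of the flat top of the large brass thimble, the spot to press.
- porcelain_top (a point): Centre of the flat top of the porcelain thimble, the spot to press.
- canister: Dark green tin canister with a screw top, 76 mm across, 98 mm tall, standing loose on the cart to the left of the vise. Origin: centre of its underside. To be left alone.
- gift_box: Closed cardboard gift box with a pale lid, 74 x 74 x 58 mm, loose on the cart to the right of the vise. Origin: centre of its underside. To be left alone.
- screwdriver: Screwdriver, 190 mm long, lying loose on the cart left of the vise, beyond the canister. Origin: underside, near the middle. To be left alone.

How it is judged (in metres and radians):
On the way, in this order (a step that is already met when the one before it is completed fails the run):
1. the small brass thimble is pressed down by the fingers until its rim sits on its ring (height (world z) of small_brass between 0.11 and 0.1208 m and distance of small_brass from where it was at the start of the episode below 0.02 m and angle between small_brass's own z axis and vertical below 0.12 rad and contact force between the fingers and small_brass above 0.3 N), for 0.05 s.
2. the large brass thimble is pressed down by the fingers until its rim sits on its ring (height (world z) of large_brass between 0.11 and 0.1208 m and distance of large_brass from where it was at the start of the episode below 0.02 m and angle between large_brass's own z axis and vertical below 0.12 rad and contact force between the fingers and large_brass above 0.3 N), for 0.05 s.
3. the porcelain thimble is pressed down by the fingers until its rim sits on its ring (height (world z) of porcelain between 0.11 and 0.1208 m and distance of porcelain from where it was at the start of the episode below 0.02 m and angle between porcelain's own z axis and vertical below 0.12 rad and contact force between the fingers and porcelain above 0.3 N), for 0.05 s.
At the end, for the whole second after the job is handed in: All three thimbles stand upright (within 0.12 rad) and at rest over their posts, each rim within about 3 mm of the height of its rubber ring, none shifted by 20 mm or more; the robot is clear (height (world z) of small_brass between 0.11 and 0.1208 m and distance of each of small_brass, large_brass, porcelain from where it was at the start of the episode below 0.02 m and angle between each of small_brass, large_brass, porcelain's own z axis and vertical below 0.12 rad and height (world z) of large_brass between 0.11 and 0.1208 m and height (world z) of porcelain between 0.11 and 0.1208 m and linear speed of each of small_brass, large_brass, porcelain below 0.02 m/s); the robot touches nothing.
It fails at once if a thimble is pressed before those ahead of it in the order have been pressed home ((contact force between the fingers and large_brass above 0.5 N and height (world z) of small_brass above 0.1215 m) or (contact force between the fingers and porcelain above 0.5 N and height (world z) of small_brass above 0.1215 m) or (contact force between the fingers and porcelain above 0.5 N and height (world z) of large_brass above 0.1215 m)).
It fails at once if a thimble is pressed with more than 18 N (contact force between the fingers and small_brass above 18 N or contact force between the fingers and large_brass above 18 N or contact force between the fingers and porcelain above 18 N).
It fails at once if a thimble is lifted (6 mm above its start), tipped (0.35 rad) or pushed off its post (height (world z) of small_brass above 0.136 m or angle between any of small_brass, large_brass, porcelain's own z axis and vertical above 0.35 rad or distance of any of small_brass, large_brass, porcelain from where it was at the start of the episode above 0.025 m or height (world z) of large_brass above 0.133 m or height (world z) of porcelain above 0.135 m).
It fails at once if a thimble is taken between the fingers (TCP within 9 mm of its top) (distance between the grasp point and small_brass_top below 0.009 m or distance between the grasp point and large_brass_top below 0.009 m or distance between the grasp point and porcelain_top below 0.009 m).
It fails at once if the canister, gift box or screwdriver is moved more than 10 mm (distance of any of canister, gift_box, screwdriver from where it was at the start of the episode above 0.01 m).
It also fails if it takes over 42 s, if anything falls off the work surface, if the arm or the gripper's body presses on something with over 40 N, if the wrist force passes 120 N, or if a joint passes its speed limit or range.

### The arm

A 6-joint arm with a two-finger parallel gripper is mounted at the origin on the work surface. World frame = base frame: x ahead of the robot, y to its left, z up, the work surface at z = 0. Lengths are in m, angles in degrees, forces in N, time in s.
With the tool pointing down it reaches from about 0.35 to 0.875 m from the base axis. Payload 4.2 kg.
Tool frame: the origin (TCP) lies between the finger pads, 19 mm behind the fingertips; this is the grasp point; z points along the fingers, y is the line along which they close (so a half turn about z gives the same grasp; the last joint's range is limited). The gripper opens to 87 mm and grips with 3 to 60 N. Pads are 19 mm wide; open, the fingers measure 117 mm over their backs; the gripper's body (75 mm by 190 mm) begins 51 mm behind the grasp point.
Start: joints at [81.91, 22.042, 0.453, 0, -68.411, -14.817], TCP at [0.243, 0.576, 0.241] pointing down, gripper open.
Joint ranges: [-179.83, 179.83], [-69.29, 118.12], [-61.27, 80.66], [-181.25, 117.63], [-171.15, -9.14], [-177.46, 177.46]. Speed limits (degrees/s): [159.86, 159.86, 180, 180, 180, 180].

### API

Orientations are given as a 3x3 rotation matrix whose columns are the frame's x, y, z axes.
In Python, from station import r gives the robot as it stands.
- The arm moves only by the tool move_arm, never from a script. Its argument "series" is a list of rows, each an object with "grip": the opening, from 0 (shut) to 1 (fully open); "xyz": the shift along the tool's x, y, z in mm, a list of three; "angular": the turn, a rotation vector about the tool's x, y, z in rad, a list of three. A call has 1 to 10 rows; each row is the pose to reach, as a shift and turn from the pose commanded when the call began, along the tool's axes at that moment; what a row does not reach only later rows make up. A row lasts 1/10 s, in which the tool goes at most 50 mm and 8.59 degrees, less where a joint would pass 70% of its speed; a pose out of reach is approached as far as the arm can. A call with a gripper value outside its range is refused whole. The fingers move at their own pace and stop on an object; the grip force is fixed at half the most. Time passes only in rows, so rows that repeat a pose let the fingers close. It gives the time, the measured TCP pose, the force, the opening and the grip force at its end, in the units of the state.
- r.sense(): the state, without advancing time (a new reading comes with each control period).
- r.capture(name): name is "scene" or "top" or "wrist"; returns a dict with "img" (420x560x3 uint8, red, green, blue), "camera_matrix" (3x3 intrinsics, pixels), "k1" (the pictures are not rectified: a ray, as slopes to the right and down, at radius r is drawn at 1 + k1 r^2 times it, then the intrinsics apply), "rvec" (rotation vector, rad) and "tvec" (3), from world to camera coordinates, as OpenCV has them; the wrist camera has in their place "hand_eye" (4x4, takes a point from camera to tool coordinates, whose origin is the TCP and whose axes are the flange's). Camera axes: x right, y down, z forward; pixel columns grow to the right and rows downward; lengths in m; the calibration is good to about 2 mm. A picture is of the moment at which its call begins: read the wrist's pose just before it. There is no depth.
- r.finish_job(): hands the job in; it is judged then, once.
The state is a dict: "time_s": time; "joints": joint angles; "joint_velocities": joint speeds; "effort": joint torques, N m; "tcp_pos": TCP position; "ee_rot": TCP orientation; "wrist_force": force on the tool from outside, world axes, zero at the start; "moment": the same for the moment, N m; "gripper_width": opening from 0.0 (shut) to 1.0 (fully open); "gripper_force": force on a finger pad.
Only numpy, scipy, OpenCV 4.12 (cv2) and the standard library are available. Lean on these libraries where they do the work, as an engineer would, in place of code of your own. Each camera call takes 0.05 s, during which the arm holds its last target. There are 200 camera calls.

## Working session

There is one attempt and no reset: what is moved stays moved. The work goes in short steps, Python scripts to look and compute and a tool call to move; the robot and the scene stay as the last step left them, time stands still between calls to the robot, and variables do not carry over. Pictures are saved under pics/ and viewed, at most 10 in all, crops included, and the job is handed in when it is done.

Besides the shell and the picture viewer there is one more tool, called after ">>>" as name(argument=value, ...), one argument or row to a line, values as JSON. move_arm: Moves the arm, as the interface text tells. Its arguments: {"type":"object","properties":{"series":{"type":"array"}},"required":["series"]}

```bash
mkdir -p pics
python3 - <<'E'
from station import r
import cv2,numpy as np
s=r.sense();print(s['tcp_pos'],s['ee_rot'],s['time_s'],s['gripper_width'])
for n in("scene","top"):
    c=r.capture(n);np.save(n+'.npy',c,allow_pickle=True)
    cv2.imwrite(f'pics/{n}.png',c['img'][:,:,::-1]);print(n,c['camera_matrix'],c['k1'],c['rvec'],c['tvec'])
E
```

```text
[0.24299273 0.57522914 0.24016012] [[ 9.21091209e-01 -3.89346116e-01 -7.65851615e-04]
 [-3.89346859e-01 -9.21088960e-01 -2.03752398e-03]
 [ 8.78845825e-05  2.17492735e-03 -9.99997631e-01]] 0.0 1.0001212873257288
scene [[452.93568052   0.         277.24207486]
 [  0.         452.93568052 212.0227099 ]
 [  0.           0.           1.        ]] -0.06208421775029918 [ 1.45521889  1.95336937 -0.97239866] [ 0.15573187 -0.2220691   1.36507702]
top [[403.49721179   0.         278.53268513]
 [  0.         403.49721179 205.98802883]
 [  0.           0.           1.        ]] -0.07979274453806373 [ 2.2469501  -1.96500584  0.20625091] [-0.06436584  0.52701788  1.03794356]
```

View pics/scene.png

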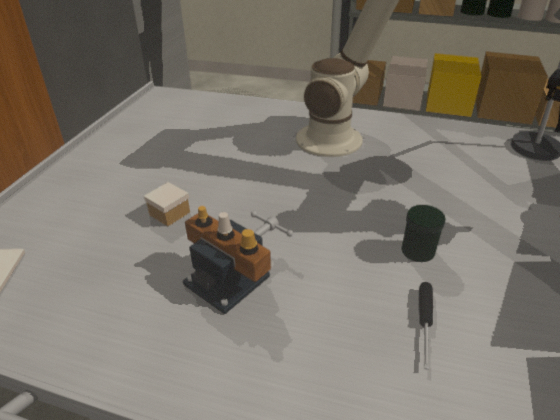

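View pics/top.png

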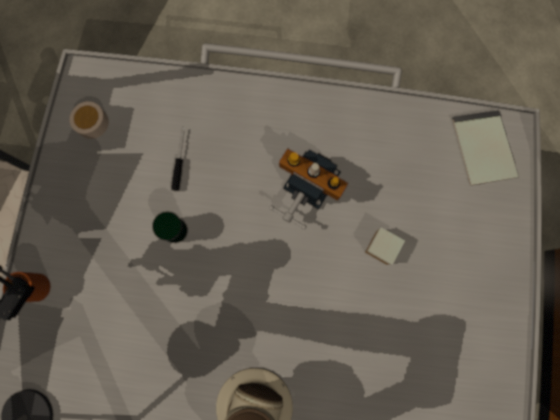

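The small brass thimble is to the right of the block (scene 203,213; top 335,182), the porcelain is in the middle (top 315,170) and the large brass is on the left (top 293,158). Next I locate their tops in both views.

```bash
cat > h.py <<'E'
import numpy as np,cv2
def und(c,uv):
    K=np.array(c['camera_matrix']);d=np.array([c['k1'],0,0,0,0.])
    return cv2.undistortPoints(np.array(uv,float).reshape(-1,1,2),K,d).reshape(-1,2)
def cast(c,uv,z):
    R=cv2.Rodrigues(np.array(c['rvec'],float))[0];t=np.array(c['tvec'],float).ravel()
    o=-R.T@t;out=[]
    for p in und(c,uv):
        v=R.T@np.r_[p,1];out.append(o+v*(z-o[2])/v[2])
    return np.array(out)
E
python3 - <<'E'
import numpy as np,cv2
from h import *
for n,(x0,y0,x1,y1) in dict(scene=(180,195,280,270),top=(265,140,365,215)).items():
    c=np.load(n+'.npy',allow_pickle=True).item()
    cr=c['img'][y0:y1,x0:x1,::-1]
    cv2.imwrite(f'pics/{n}_crop.png',cv2.resize(cr,None,fx=8,fy=8,interpolation=cv2.INTER_CUBIC))
    h=cv2.cvtColor(c['img'],cv2.COLOR_RGB2HSV)
    for nm,lo,hi in(('brass',(14,150,100),(30,255,255)),('white',(0,0,140),(40,90,255))):
        m=np.zeros(h.shape[:2],np.uint8);m[y0:y1,x0:x1]=cv2.inRange(h,lo,hi)[y0:y1,x0:x1]
        k,l,st,ce=cv2.connectedComponentsWithStats(m)
        for i in range(1,k):
            if 15<st[i,4]<600: print(n,nm,st[i],ce[i].round(1))
E
```

```text
scene brass [199 207   9  12  51] [202.9 211.9]
scene brass [210 220   8  11  36] [213.7 225.7]
scene brass [234 230  23  19 233] [246.6 238.7]
scene brass [258 245  11  11  35] [262.8 250.3]
scene brass [251 256   9   9  22] [254.9 259.8]
scene white [262 229  18  41 480] [272.7 246.3]
scene white [180 233  12  24 186] [184.1 245.3]
top brass [288 152  11  12  89] [292.8 156.9]
top brass [280 156  64  40 322] [312.3 177.3]
top brass [331 177   8   8  43] [334.6 180.2]
top white [313 165   4   4  16] [314.5 166.5]
```

View pics/top_crop.png

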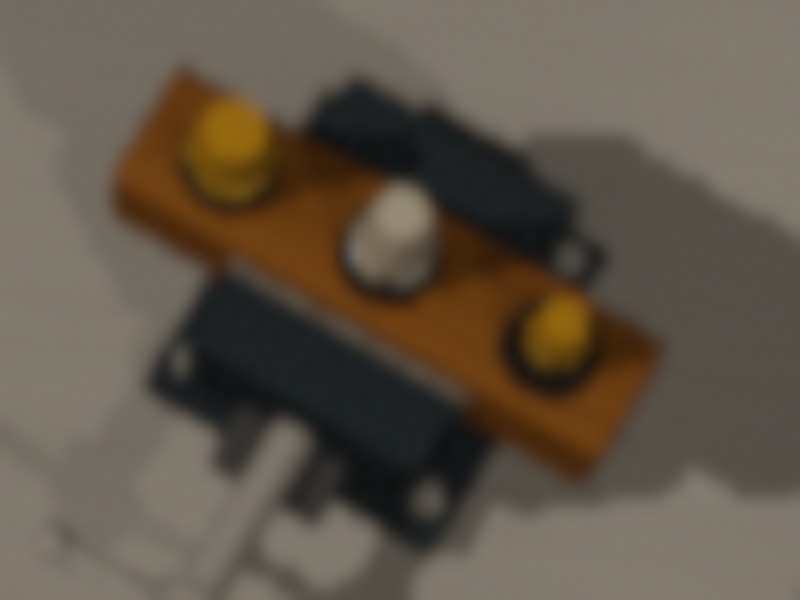

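View pics/scene_crop.png

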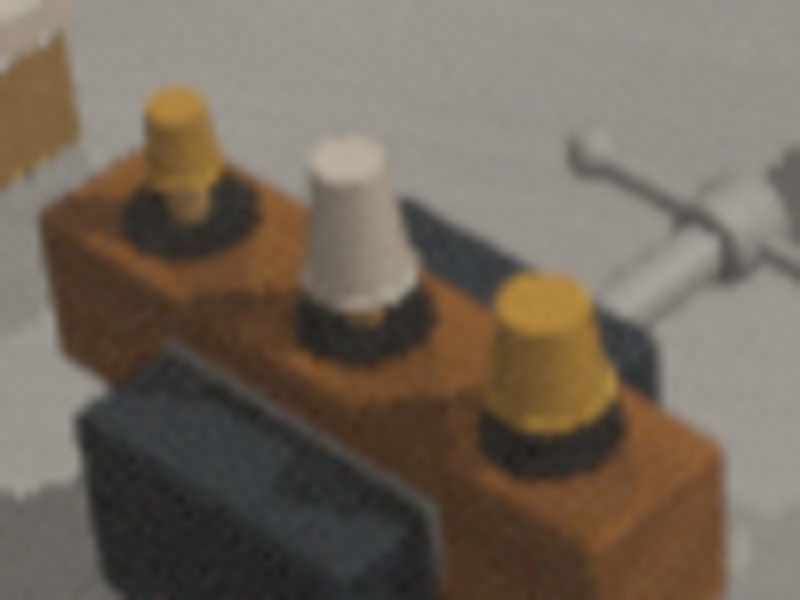

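Both crops show the flat tops clearly. In top pixels they are large (294.2,155.8), porcelain (315.6,165.6) and small (335.7,179.1). In scene pixels they are small (201.6,208.0), porcelain (223.1,214.6) and large (247.8,232.5).

Run:
```python
import numpy as np
from h import *
Z=dict(small=.150,porc=.163,large=.153)
P=dict(top=dict(small=(335.7,179.1),porc=(315.6,165.6),large=(294.2,155.8)),scene=dict(small=(201.6,208.),porc=(223.1,214.6),large=(247.8,232.5)))
A={}
for n in P:
    c=np.load(n+'.npy',allow_pickle=True).item()
    for k in Z: A[n,k]=cast(c,[P[n][k]],Z[k])[0];print(n,k,A[n,k].round(4))
    print(n,'gift',cast(c,[(386,246)] if n=='top' else [(167,195)],.058).round(3),'can',cast(c,[(168,226)] if n=='top' else [(424,217)],.098).round(3))
m={k:(A['top',k]+A['scene',k])/2 for k in Z};d=m['large']-m['small'];print(np.linalg.norm(d),np.degrees(np.arctan2(d[1],d[0])),m)
```

```text
top small [ 0.5985 -0.1284  0.15  ]
top porc [ 0.6225 -0.0737  0.163 ]
top large [ 0.6441 -0.0178  0.153 ]
top gift [[ 0.461 -0.292  0.058]] can [[0.431 0.281 0.098]]
scene small [ 0.602  -0.1246  0.15  ]
scene porc [ 0.6247 -0.0703  0.163 ]
scene large [ 0.6481 -0.0152  0.153 ]
scene gift [[ 0.47  -0.285  0.058]] can [[0.445 0.283 0.098]]
0.11922908719459872 67.3730007892115 {'small': array([ 0.60022688, -0.12651989,  0.15      ]), 'porc': array([ 0.62356479, -0.0720088 ,  0.163     ]), 'large': array([ 0.6460834 , -0.01650282,  0.153     ])}
```

>>> move_arm(
  series=[
    {"grip": 0, "xyz": [602, 508, 1], "angular": [0, 0, 0]},
    {"grip": 0, "xyz": [602, 508, 1], "angular": [0, 0, 0]},
    {"grip": 0, "xyz": [602, 508, 1], "angular": [0, 0, 0]},
    {"grip": 0, "xyz": [602, 508, 1], "angular": [0, 0, 0]},
    {"grip": 0, "xyz": [602, 508, 1], "angular": [0, 0, 0]},
    {"grip": 0, "xyz": [602, 508, 1], "angular": [0, 0, 0]},
    {"grip": 0, "xyz": [602, 508, 1], "angular": [0, 0, 0]},
    {"grip": 0, "xyz": [602, 508, 1], "angular": [0, 0, 0]},
    {"grip": 0, "xyz": [602, 508, 1], "angular": [0, 0, 0]},
    {"grip": 0, "xyz": [602, 508, 1], "angular": [0, 0, 0]},
  ],
)

```text
time_s: 1.1
tcp_pos: [0.47, 0.1279, 0.2406]
ee_rot: [[0.921, -0.389, -0.0], [-0.389, -0.921, 0.0], [-0.0, 0.0, -1.0]]
wrist_force: [0.6, 1.0, 0.8]
gripper_width: 0.17
gripper_force: 0.0
```

>>> move_arm(
  series=[
    {"grip": 0, "xyz": [219, 184, 0], "angular": [0, 0, 0]},
    {"grip": 0, "xyz": [219, 184, 0], "angular": [0, 0, 0]},
    {"grip": 0, "xyz": [219, 184, 0], "angular": [0, 0, 0]},
    {"grip": 0, "xyz": [219, 184, 0], "angular": [0, 0, 0]},
    {"grip": 0, "xyz": [219, 184, 0], "angular": [0, 0, 0]},
    {"grip": 0, "xyz": [219, 184, 0], "angular": [0, 0, 0]},
    {"grip": 0, "xyz": [219, 184, 0], "angular": [0, 0, 0]},
    {"grip": 0, "xyz": [219, 184, 0], "angular": [0, 0, 0]},
  ],
)

```text
time_s: 1.9
tcp_pos: [0.5994, -0.1254, 0.2395]
ee_rot: [[0.92, -0.391, -0.002], [-0.391, -0.92, 0.0], [-0.002, 0.001, -1.0]]
wrist_force: [-0.3, 0.7, 0.1]
gripper_width: 0.004
gripper_force: 0.0
```

Run:
```python
from station import r
import cv2,numpy as np
s=r.sense();c=r.capture("wrist");c['s']=s;np.save('w.npy',c,allow_pickle=True)
print(s['tcp_pos'],s['ee_rot'],s['time_s'],s['gripper_width'],s['wrist_force'],c['hand_eye'],c['camera_matrix'])
cv2.imwrite('pics/w.png',c['img'][:,:,::-1])
```

```text
[ 0.59939129 -0.12542825  0.23946979] [[ 9.20406914e-01 -3.90955887e-01 -2.14636563e-03]
 [-3.90956115e-01 -9.20409261e-01  3.29824559e-04]
 [-2.10448165e-03  5.35561961e-04 -9.99997642e-01]] 1.9 0.0035320108835091234 [-0.31924536  0.66445906  0.13911061] [[ 6.34886692e-04 -9.53055616e-01 -3.02794634e-01  8.39778666e-02]
 [ 9.99997821e-01  1.20727676e-03 -1.70318932e-03  3.77481652e-04]
 [ 1.98879107e-03 -3.02792893e-01  9.53054305e-01 -1.42406828e-01]
 [ 0.00000000e+00  0.00000000e+00  0.00000000e+00  1.00000000e+00]] [[368.14276135   0.         281.31191122]
 [  0.         368.14276135 207.2757383 ]
 [  0.           0.           1.        ]]
```

View pics/w.png

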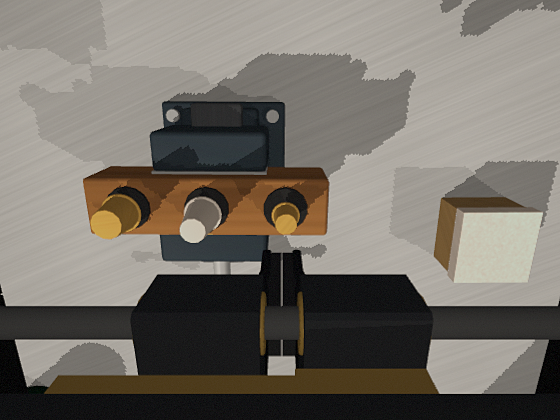

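The wrist view shows the flat tops at small (286.5,224), porcelain (194,231) and large (106,224). The fingers are closed and centred near column 281.

Run:
```python
import numpy as np
from h import *
c=np.load('w.npy',allow_pickle=True).item();s=c['s'];R=np.array(s['ee_rot']);p=np.array(s['tcp_pos']);H=np.array(c['hand_eye'])
for k,uv,z in(('small',(286.5,224),.15),('porc',(194,231),.163),('large',(106,224),.153)):
    v=R@H[:3,:3]@np.r_[und(c,[uv])[0],1];o=p+R@H[:3,3];q=o+v*(z-o[2])/v[2]
    print(k,q.round(4),'tool mm',(1e3*R.T@(q-p)).round(1))
```

```text
small [ 0.5965 -0.128   0.15  ] tool mm [-1.5  3.4 89.5]
porc [ 0.6196 -0.0736  0.163 ] tool mm [ -1.5 -55.6  76.4]
large [ 0.6442 -0.0183  0.153 ] tool mm [  -0.5 -116.2   86.4]
```

>>> move_arm(
  series=[
    {"grip": 0, "xyz": [0, 2.5, 20], "angular": [0, 0, 0]},
    {"grip": 0, "xyz": [0, 2.5, 45], "angular": [0, 0, 0]},
    {"grip": 0, "xyz": [0, 2.5, 60], "angular": [0, 0, 0]},
    {"grip": 0, "xyz": [0, 2.5, 66], "angular": [0, 0, 0]},
    {"grip": 0, "xyz": [0, 2.5, 66], "angular": [0, 0, 0]},
    {"grip": 0, "xyz": [0, 2.5, 66], "angular": [0, 0, 0]},
  ],
)

```text
time_s: 2.55
tcp_pos: [0.5994, -0.1264, 0.1758]
ee_rot: [[0.922, -0.388, 0.002], [-0.388, -0.922, -0.0], [0.002, -0.0, -1.0]]
wrist_force: [-0.6, -0.3, -0.1]
gripper_width: 0.004
gripper_force: 0.0
```

>>> move_arm(
  series=[
    {"grip": 0, "xyz": [0, 0, 2], "angular": [0, 0, 0]},
    {"grip": 0, "xyz": [0, 0, 4], "angular": [0, 0, 0]},
    {"grip": 0, "xyz": [0, 0, 6], "angular": [0, 0, 0]},
    {"grip": 0, "xyz": [0, 0, 7.5], "angular": [0, 0, 0]},
    {"grip": 0, "xyz": [0, 0, 9], "angular": [0, 0, 0]},
    {"grip": 0, "xyz": [0, 0, 10], "angular": [0, 0, 0]},
  ],
)

```text
time_s: 3.15
tcp_pos: [0.5991, -0.1271, 0.1649]
ee_rot: [[0.921, -0.389, 0.001], [-0.389, -0.921, -0.0], [0.001, -0.0, -1.0]]
wrist_force: [-1.6, 1.4, 2.2]
gripper_width: 0.006
gripper_force: 1.4
```

>>> move_arm(
  series=[
    {"grip": 0, "xyz": [0, 0, 1.5], "angular": [0, 0, 0]},
    {"grip": 0, "xyz": [0, 0, 3], "angular": [0, 0, 0]},
    {"grip": 0, "xyz": [0, 0, 4.5], "angular": [0, 0, 0]},
    {"grip": 0, "xyz": [0, 0, 6], "angular": [0, 0, 0]},
    {"grip": 0, "xyz": [0, 0, 7], "angular": [0, 0, 0]},
    {"grip": 0, "xyz": [0, 0, 8], "angular": [0, 0, 0]},
    {"grip": 0, "xyz": [0, 0, 8], "angular": [0, 0, 0]},
    {"grip": 0, "xyz": [0, 0, 8], "angular": [0, 0, 0]},
  ],
)

```text
time_s: 3.95
tcp_pos: [0.599, -0.1271, 0.1566]
ee_rot: [[0.921, -0.389, 0.0], [-0.389, -0.921, 0.0], [0.0, -0.0, -1.0]]
wrist_force: [0.9, 1.0, 1.9]
gripper_width: 0.004
gripper_force: 1.3
```

>>> move_arm(
  series=[
    {"grip": 0, "xyz": [0, 0, 1], "angular": [0, 0, 0]},
    {"grip": 0, "xyz": [0, 0, 2], "angular": [0, 0, 0]},
    {"grip": 0, "xyz": [0, 0, 3], "angular": [0, 0, 0]},
    {"grip": 0, "xyz": [0, 0, 3], "angular": [0, 0, 0]},
    {"grip": 0, "xyz": [0, 0, 3], "angular": [0, 0, 0]},
  ],
)

```text
time_s: 4.45
tcp_pos: [0.5991, -0.1272, 0.1543]
ee_rot: [[0.921, -0.389, 0.001], [-0.389, -0.921, -0.0], [0.001, -0.0, -1.0]]
wrist_force: [-1.2, 1.1, 5.7]
gripper_width: 0.003
gripper_force: 2.8
```

>>> move_arm(
  series=[
    {"grip": 0, "xyz": [0, 0, -3], "angular": [0, 0, 0]},
    {"grip": 0, "xyz": [0, 0, -10], "angular": [0, 0, 0]},
    {"grip": 0, "xyz": [0, 0, -40], "angular": [0, 0, 0]},
    {"grip": 0, "xyz": [0, 0, -85], "angular": [0, 0, 0]},
    {"grip": 0, "xyz": [-0.5, -40, -85], "angular": [0, 0, 0]},
    {"grip": 0, "xyz": [-0.5, -80, -85], "angular": [0, 0, 0]},
    {"grip": 0, "xyz": [-0.5, -120, -85], "angular": [0, 0, 0]},
    {"grip": 0, "xyz": [-0.5, -120, -85], "angular": [0, 0, 0]},
    {"grip": 0, "xyz": [-0.5, -120, -85], "angular": [0, 0, 0]},
    {"grip": 0, "xyz": [-0.5, -120, -85], "angular": [0, 0, 0]},
  ],
)

```text
time_s: 5.45
tcp_pos: [0.6445, -0.0171, 0.2382]
ee_rot: [[0.921, -0.39, -0.001], [-0.39, -0.921, -0.0], [-0.001, 0.001, -1.0]]
wrist_force: [-0.0, -0.3, 0.3]
gripper_width: 0.003
gripper_force: 0.0
```

Run:
```python
from station import r
import cv2,numpy as np
s=r.sense();c=r.capture("wrist");c['s']=s;np.save('w2.npy',c,allow_pickle=True)
print(s['tcp_pos'],s['time_s'],s['wrist_force'])
cv2.imwrite('pics/w2.png',c['img'][:,:,::-1])
```

```text
[ 0.64446381 -0.01709637  0.23819552] 5.45 [-0.04566281 -0.26312053  0.26456518]
```

View pics/w2.png

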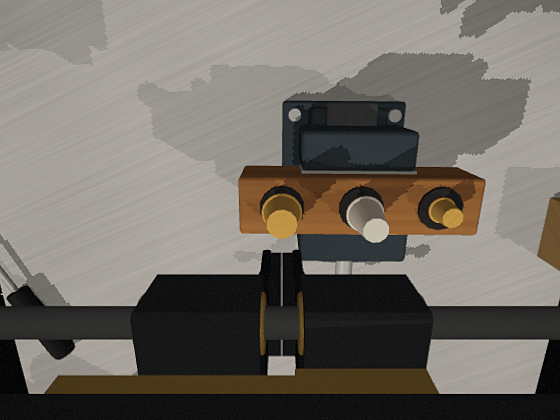

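The small thimble sits on its ring. The large one's top (282,224) lines up with the fingers at column 281, so I press it now.

>>> move_arm(
  series=[
    {"grip": 0, "xyz": [0, 0, 20], "angular": [0, 0, 0]},
    {"grip": 0, "xyz": [0, 0, 45], "angular": [0, 0, 0]},
    {"grip": 0, "xyz": [0, 0, 57], "angular": [0, 0, 0]},
    {"grip": 0, "xyz": [0, 0, 62], "angular": [0, 0, 0]},
    {"grip": 0, "xyz": [0, 0, 62], "angular": [0, 0, 0]},
    {"grip": 0, "xyz": [0, 0, 64], "angular": [0, 0, 0]},
    {"grip": 0, "xyz": [0, 0, 66], "angular": [0, 0, 0]},
    {"grip": 0, "xyz": [0, 0, 67.5], "angular": [0, 0, 0]},
    {"grip": 0, "xyz": [0, 0, 69], "angular": [0, 0, 0]},
    {"grip": 0, "xyz": [0, 0, 70], "angular": [0, 0, 0]},
  ],
)

```text
time_s: 6.5
tcp_pos: [0.6455, -0.0163, 0.1694]
ee_rot: [[0.921, -0.389, 0.001], [-0.389, -0.921, 0.0], [0.001, -0.001, -1.0]]
wrist_force: [0.2, -0.2, 2.7]
gripper_width: 0.003
gripper_force: 1.3
```

>>> move_arm(
  series=[
    {"grip": 0, "xyz": [0, 0, 1.5], "angular": [0, 0, 0]},
    {"grip": 0, "xyz": [0, 0, 3], "angular": [0, 0, 0]},
    {"grip": 0, "xyz": [0, 0, 4.5], "angular": [0, 0, 0]},
    {"grip": 0, "xyz": [0, 0, 6], "angular": [0, 0, 0]},
    {"grip": 0, "xyz": [0, 0, 7], "angular": [0, 0, 0]},
    {"grip": 0, "xyz": [0, 0, 7], "angular": [0, 0, 0]},
    {"grip": 0, "xyz": [0, 0, 7], "angular": [0, 0, 0]},
  ],
)

```text
time_s: 7.2
tcp_pos: [0.6455, -0.0163, 0.1619]
ee_rot: [[0.921, -0.389, 0.001], [-0.389, -0.921, 0.0], [0.001, -0.0, -1.0]]
wrist_force: [1.0, 0.2, 3.1]
gripper_width: 0.008
gripper_force: 1.9
```

>>> move_arm(
  series=[
    {"grip": 0, "xyz": [0, 0, 1], "angular": [0, 0, 0]},
    {"grip": 0, "xyz": [0, 0, 2], "angular": [0, 0, 0]},
    {"grip": 0, "xyz": [0, 0, 2], "angular": [0, 0, 0]},
    {"grip": 0, "xyz": [0, 0, 2], "angular": [0, 0, 0]},
  ],
)

```text
time_s: 7.6
tcp_pos: [0.6455, -0.0163, 0.1604]
ee_rot: [[0.921, -0.389, 0.001], [-0.389, -0.921, -0.0], [0.001, -0.0, -1.0]]
wrist_force: [0.3, 0.0, 5.7]
gripper_width: 0.003
gripper_force: 2.9
```

>>> move_arm(
  series=[
    {"grip": 0, "xyz": [0, 0, -3], "angular": [0, 0, 0]},
    {"grip": 0, "xyz": [0, 0, -10], "angular": [0, 0, 0]},
    {"grip": 0, "xyz": [0, 0, -40], "angular": [0, 0, 0]},
    {"grip": 0, "xyz": [0, 0, -80], "angular": [0, 0, 0]},
    {"grip": 0, "xyz": [0, 30, -80], "angular": [0, 0, 0]},
    {"grip": 0, "xyz": [0, 60, -80], "angular": [0, 0, 0]},
    {"grip": 0, "xyz": [0, 60, -80], "angular": [0, 0, 0]},
    {"grip": 0, "xyz": [0, 60, -80], "angular": [0, 0, 0]},
    {"grip": 0, "xyz": [0, 60, -80], "angular": [0, 0, 0]},
  ],
)

```text
time_s: 8.5
tcp_pos: [0.6216, -0.0712, 0.239]
ee_rot: [[0.921, -0.389, -0.001], [-0.389, -0.921, 0.0], [-0.001, 0.0, -1.0]]
wrist_force: [0.7, -0.0, 0.4]
gripper_width: 0.004
gripper_force: 0.0
```

Run:
```python
from station import r
import cv2,numpy as np
s=r.sense();c=r.capture("wrist")
print(s['tcp_pos'],s['time_s'],s['wrist_force'])
cv2.imwrite('pics/w3.png',c['img'][:,:,::-1])
```

```text
[ 0.62160822 -0.07124295  0.23901855] 8.5 [ 0.71079028 -0.03999645  0.40981144]
```

View pics/w3.png

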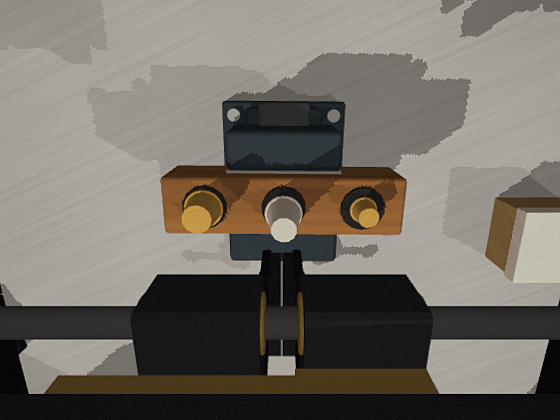

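Both brass thimbles are seated. The porcelain top at (284,231) is about 1 mm off the finger line, so I shift 1 mm and press it.

>>> move_arm(
  series=[
    {"grip": 0, "xyz": [0, 1, 20], "angular": [0, 0, 0]},
    {"grip": 0, "xyz": [0, 1, 40], "angular": [0, 0, 0]},
    {"grip": 0, "xyz": [0, 1, 50], "angular": [0, 0, 0]},
    {"grip": 0, "xyz": [0, 1, 53], "angular": [0, 0, 0]},
    {"grip": 0, "xyz": [0, 1, 53], "angular": [0, 0, 0]},
    {"grip": 0, "xyz": [0, 1, 55], "angular": [0, 0, 0]},
    {"grip": 0, "xyz": [0, 1, 57], "angular": [0, 0, 0]},
    {"grip": 0, "xyz": [0, 1, 58.5], "angular": [0, 0, 0]},
    {"grip": 0, "xyz": [0, 1, 60], "angular": [0, 0, 0]},
    {"grip": 0, "xyz": [0, 1, 61], "angular": [0, 0, 0]},
  ],
)

```text
time_s: 9.55
tcp_pos: [0.6217, -0.0726, 0.1793]
ee_rot: [[0.921, -0.389, 0.001], [-0.389, -0.921, -0.0], [0.001, -0.0, -1.0]]
wrist_force: [0.2, -0.1, 2.5]
gripper_width: 0.005
gripper_force: 1.4
```

>>> move_arm(
  series=[
    {"grip": 0, "xyz": [0, 0, 1.5], "angular": [0, 0, 0]},
    {"grip": 0, "xyz": [0, 0, 3], "angular": [0, 0, 0]},
    {"grip": 0, "xyz": [0, 0, 4.5], "angular": [0, 0, 0]},
    {"grip": 0, "xyz": [0, 0, 6], "angular": [0, 0, 0]},
    {"grip": 0, "xyz": [0, 0, 7.5], "angular": [0, 0, 0]},
    {"grip": 0, "xyz": [0, 0, 8], "angular": [0, 0, 0]},
    {"grip": 0, "xyz": [0, 0, 8], "angular": [0, 0, 0]},
    {"grip": 0, "xyz": [0, 0, 8], "angular": [0, 0, 0]},
  ],
)

```text
time_s: 10.35
tcp_pos: [0.6216, -0.0725, 0.1707]
ee_rot: [[0.921, -0.389, 0.001], [-0.389, -0.921, 0.0], [0.001, -0.0, -1.0]]
wrist_force: [0.5, -0.5, 2.5]
gripper_width: 0.006
gripper_force: 1.5
```

>>> move_arm(
  series=[
    {"grip": 0, "xyz": [0, 0, 1], "angular": [0, 0, 0]},
    {"grip": 0, "xyz": [0, 0, 2], "angular": [0, 0, 0]},
    {"grip": 0, "xyz": [0, 0, 2.5], "angular": [0, 0, 0]},
    {"grip": 0, "xyz": [0, 0, 2.5], "angular": [0, 0, 0]},
    {"grip": 0, "xyz": [0, 0, 2.5], "angular": [0, 0, 0]},
  ],
)

```text
time_s: 10.85
tcp_pos: [0.6216, -0.0725, 0.1687]
ee_rot: [[0.921, -0.389, 0.001], [-0.389, -0.921, -0.0], [0.001, -0.0, -1.0]]
wrist_force: [0.6, 0.2, 4.8]
gripper_width: 0.005
gripper_force: 2.6
```

>>> move_arm(
  series=[
    {"grip": 0, "xyz": [0, 0, 0.5], "angular": [0, 0, 0]},
    {"grip": 0, "xyz": [0, 0, -3], "angular": [0, 0, 0]},
    {"grip": 0, "xyz": [0, 0, -10], "angular": [0, 0, 0]},
    {"grip": 0, "xyz": [0, 0, -40], "angular": [0, 0, 0]},
    {"grip": 0, "xyz": [0, 0, -80], "angular": [0, 0, 0]},
    {"grip": 0, "xyz": [-30, 0, -80], "angular": [0, 0, 0]},
    {"grip": 0, "xyz": [-30, 0, -80], "angular": [0, 0, 0]},
    {"grip": 0, "xyz": [-30, 0, -80], "angular": [0, 0, 0]},
  ],
)

```text
time_s: 11.65
tcp_pos: [0.5928, -0.0608, 0.2478]
ee_rot: [[0.921, -0.389, -0.002], [-0.389, -0.921, 0.0], [-0.001, 0.0, -1.0]]
wrist_force: [1.1, -0.2, -0.2]
gripper_width: 0.006
gripper_force: 0.0
```

Run:
```python
from station import r
import cv2
s=r.sense();c=r.capture("wrist");d=r.capture("scene")
print(s['tcp_pos'],s['time_s'],s['wrist_force'])
a=cv2.resize(d['img'][185:275,170:290],(640,480),interpolation=cv2.INTER_CUBIC)
cv2.imwrite('pics/s4.png',a[:,:,::-1])
```

```text
[ 0.59278845 -0.06078785  0.24779429] 11.65 [ 1.1044993  -0.15369126 -0.23851757]
```

View pics/s4.png

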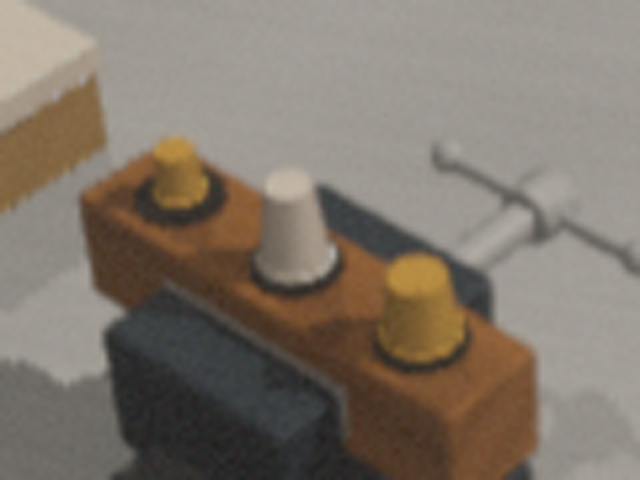

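All three thimbles stand upright on their rings (crop: small 178,175; porcelain 293,230; large 422,310), and the arm is clear.

```bash
python3 -c "
from station import r
print(r.finish_job())"
```

```text
the job is handed in; nothing more can be done
None
```

I pressed all three thimbles down onto their rings in order (small brass, large brass, porcelain), with about 6 N at most in the readings. The last picture shows them upright and seated with the arm clear, and I handed the job in at about 12 s; no verdict came back.

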